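# Fit the pawl return spring

### The arm

A 6-joint arm with a two-finger parallel gripper is mounted at the origin on the work surface. World frame = base frame: x ahead of the robot, y to its left, z up, the work surface at z = 0. Lengths are in mm, angles in rad, forces in N, time in s.
With the tool pointing down it reaches from about 275 to 1000 mm from the base axis. Payload 8.4 kg.
Tool frame: the origin (TCP) lies midway between the tips of the shut fingers; the grasp point (between the pads) lies 19 mm behind it; z points along the fingers, y is the line along which they close (so a half turn about z gives the same grasp; the last joint's range is limited). The gripper opens to 85 mm and grips with 20 to 120 N. Pads are 22 mm wide; open, the fingers measure 114 mm over their backs; the gripper's body (76 mm by 85 mm) begins 54 mm behind the grasp point. The pads swing forward as they close: fully open they stand 13 mm farther back than shut.
Start: joints at [-1.233, 0.353, 1.633, -0, 1.155, -0.002], TCP at [208.31, -589.266, 231.281] pointing down, gripper open.
Joint ranges: [-2.63, 2.63], [-0.92, 2.1], [0.06, 2.66], [-1.3, 4.44], [0, 2.69], [-3.02, 3.02]. Speed limits (rad/s): [2.22, 2.22, 2.79, 3.14, 3.14, 3.14].

### API

Orientations are given as a rotation vector (axis times angle).
In Python, from station import sensors, optics, workorder gives the robot as it stands. The module is installed in compiled form; this text tells all that it offers.
- The arm moves only by the shell command python3 -m pendant 'ROWS'. ROWS is JSON, a list of rows, each an object with "delta_pos": the shift along the tool's x, y, z in cm, a list of three; "spin": the turn about the tool's z in rad; "grip": the opening, from 0 (shut) to 1 (fully open). A call has 1 to 20 rows; each row shifts and turns the commanded pose from where the row before left it, along the tool's axes as they then stand; what a row does not reach is not made up. A row lasts 1/12 s, in which the tool goes at most 41.7 mm and 7.16 degrees, less where a joint would pass 70% of its speed; a pose out of reach is approached as far as the arm can. A call with a gripper value outside its range is refused whole. The fingers move at their own pace and stop on an object; the grip force is fixed at half the most. Time passes only in rows, so rows that do not move let the fingers close. It gives the time, the measured TCP pose, the force, the opening and the grip force at its end, in the units of the state.
- sensors.observe(): the state, without advancing time (a new reading comes with each control period).
- optics.camera(name): name is "side" or "top" or "wrist"; returns a dict with "img" (384x512x3 uint8, blue, green, red), "fx", "fy", "cx", "cy" (pixels), "T" (4x4, takes a point from camera to world coordinates). Camera axes: x right, y down, z forward; pixel columns grow to the right and rows downward; lengths in mm; the calibration is good to about 2 mm. A picture is of the moment at which its call begins. There is no depth.
- workorder.close_job(): hands the job in; it is judged then, once.
The state is a dict: "clock": time; "q": joint angles; "dq": joint speeds; "tau": joint torques, N m; "tool_pos": TCP position; "tcp_rot": TCP orientation; "ft_force": force on the tool from outside, world axes, zero at the start; "torque": the same for the moment, N m; "grip_width": finger opening in mm; "grasp_force": force on a finger pad.
Only numpy, scipy, OpenCV 4.12 (cv2) and the standard library are available. Lean on these libraries where they do the work, as an engineer would, in place of code of your own. Each camera call takes 0.05 s, during which the arm holds its last target. There are 200 camera calls.

### The job

Take the tension spring from its wooden cradle and fit it to the ratchet unit: first hook its bent pin end fully down into the hole at the end of the pawl lever, then stretch the spring and drop its eye over the headed post so that the eye sits below the post's head and the spring holds the pawl lever at its stop against the gear. Let go and leave the neighbouring parts where they are.

Things in the scene. Friction and masses are not known exactly. Their poses are not given: they have to be found in the camera images.
- fixture: ratchet unit, bolted down: green base plate 256 x 168 mm, 12 thick. Origin on the table; its x axis runs along the spring's line to the post (x +100 mm, y 0), z up; lever pivot at x -100, y -110. A black rest (x -30 to 30, 16 mm wide, top at 26 mm) carries the spring while only its pin is hooked. Gear (43 mm radius, top at 28 mm) on the -y side
- post_top (a point): centre of the top of the steel spring post, 52 mm above the table. Head 18 mm diameter and 6 mm thick, below it a neck of 12 mm diameter (33 to 46 mm above the table), below that an 18 mm diameter shoulder on which the eye rests
- lever_pivot (a point): top centre of the pivot boss (38 mm diameter, top 38 mm above the table) of the flat steel pawl lever, which swings about it in the horizontal plane; the boss does not shift. Lever 26 mm wide, 12 thick, upper face 34 mm above the table, 10 mm free below; it reaches to the spring's line, where its free end, 30 mm along the fixture's x by 34 mm, has the hole
- hook_tip (a point): lowest point of the hook: a round 9 mm bar leaves the block along the axis and bends straight down; its rounded tip is 24 mm below the axis and 38 mm beyond the hook block's centre. Fully down, the bar lies on the lever, the axis 38 mm above the table, the tip 19 mm below the lever's upper face. The pin can tilt about 0.2 rad in the hole
- hook_block (a point): centre of the spring's hook-side steel end block, 30 mm along the spring, 20 wide, 24 high: grasp across the width. The point's x points along the spring to the eye, z up. Spring: 200 mm long, coils 24 mm in diameter, 0.25 kg, lying level in the cradle, pin down, axis 38 mm above the table. Cradle: wooden board 60 mm wide, 10 high, two saddles under the coils only, end blocks free
- eye_block (a point): centre of the other end block, at the eye side: 26 mm along the spring, 20 mm wide, 24 mm high; 96 mm from the hook block when relaxed, 134 mm from the pin. Grasp across its 20 mm width
- eye (a point): centre of the eye, a flat level ring of 6 mm bar, inner diameter 26 mm, 36 mm beyond the eye block's centre on the axis, 170 mm from the pin when relaxed. The spring pulls with 3 N at once, then 0.32 N per mm; it can stretch 50 mm and does not bend sideways. Lifted over the post it is stretched about 30 mm (13 N)
- flange: bystander: steel flange with hub, 100 mm diameter, 55 mm high, origin under its centre
- wrench: bystander: 180 mm steel wrench lying on the bench
- hole_home (a point): where the hole's upper mouth is when the lever is at its stop (x -100, y 0 on the unit, 34 mm up). The vertical through hole is 12 mm wide, 110 mm from the pivot. At the start the lever is swung away: the hole lies 4 to 22 mm farther from the post along -x (and up to 2 mm to -y, on its arc), where exactly must be felt or seen. About 4 N at the hole swings it; it stays where left
There are look-alikes about, which are no part of the job. Leave any turquoise look-alike of the part that bears hook_tip alone.

How it is judged (in metres and radians):
On the way:
1. the pin is hooked down in the swung-away lever's hole (tip over 10 mm below the lever's face, near the spring's line) while the eye is not yet at the post (z of hook_tip in the frame of fixture below 0.024 m and x of hook_tip in the frame of fixture between -0.132 and -0.092 m and y of hook_tip in the frame of fixture between -0.01 and 0.008 m and horizontal distance between eye and post_top above 0.015 m), for 0.2 s.
At the end, for the whole second after the job is handed in: the pin's tip is at least 12 mm below the lever's upper face, 6 mm or less beyond the hole's home place and within 6 mm of the spring's line (lever at its stop); the eye is round the post under its head (centre within 10 mm of the axis, over 7 mm below the top); spring let go (z of hook_tip in the frame of fixture below 0.022 m and x of hook_tip in the frame of fixture between -0.106 and -0.092 m and y of hook_tip in the frame of fixture between -0.006 and 0.006 m and horizontal distance between eye and post_top below 0.01 m and z of eye in the frame of post_top below -0.007 m and contact force between the fingers and anything else below 0.5 N); the robot touches nothing.
It fails at once if a bystander (flange, wrench) was moved by more than 25 mm (distance of any of flange, wrench from where it was at the start of the episode above 0.025 m).
It also fails if it takes over 67 s, if anything falls off the work surface, if the arm or the gripper's body presses on something with over 40 N, if the wrist force passes 120 N, or if a joint passes its speed limit or range.

## Working session

There is one attempt and no reset: what is moved stays moved. The work goes in short steps, Python scripts to look and compute and a shell command to move; the robot and the scene stay as the last step left them, time stands still between calls to the robot, and variables do not carry over. Pictures are saved under pics/ and viewed, at most 10 in all, crops included, and the job is handed in when it is done.

```bash
mkdir -p pics; cat > h.py <<'E'
import numpy as np, cv2
from station import sensors, optics, workorder
def cam(n,f=None):
    c=optics.camera(n); 
    if f: cv2.imwrite('pics/'+f,c['img'])
    np.savez('pics/%s.npz'%n,**c); return c
def px2w(c,u,v,z):
    T=np.array(c['T']); d=T[:3,:3]@np.array([(u-c['cx'])/c['fx'],(v-c['cy'])/c['fy'],1.]); o=T[:3,3]
    return o+d*(z-o[2])/d[2]
def w2px(c,p):
    T=np.array(c['T']); q=T[:3,:3].T@(np.array(p,float)-T[:3,3]); return c['fx']*q[0]/q[2]+c['cx'],c['fy']*q[1]/q[2]+c['cy']
E
python3 - <<'E'
from h import *
for n in ['top','side']:
    c=cam(n,n+'0.png'); print(n,c['fx'],np.round(c['T'],2).tolist())
a=[cv2.resize(cv2.imread('pics/%s0.png'%n),(800,600),interpolation=cv2.INTER_CUBIC) for n in ['top','side']]
cv2.imwrite('pics/t800.png',a[0]); s=sensors.observe(); print(s['tool_pos'],s['tcp_rot'],s['clock'],s['grip_width'])
E
```

```text
top 434.58886495916914 [[-0.02, -1.0, 0.06, 380.52], [-1.0, 0.02, 0.0, 9.89], [-0.0, -0.06, -1.0, 1303.66], [0.0, 0.0, 0.0, 1.0]]
side 435.84512051949866 [[-0.75, -0.4, 0.54, -264.48], [-0.67, 0.45, -0.59, 781.57], [-0.01, -0.8, -0.6, 875.16], [0.0, 0.0, 0.0, 1.0]]
[ 208.17725435 -588.83766352  230.62979384] [-3.09511292e+00 -5.30991223e-01  3.17902751e-04] 0.1 85.5903887898484
```

View pics/t800.png

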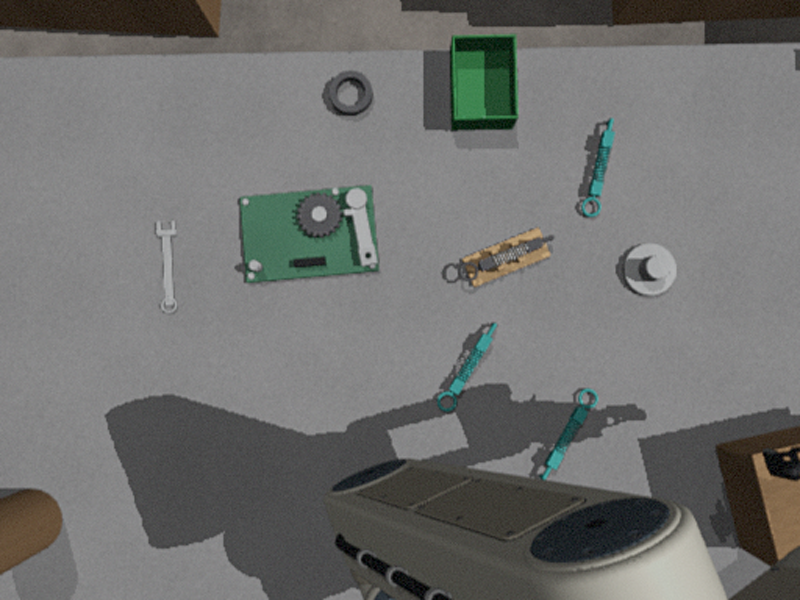

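View pics/side0.png

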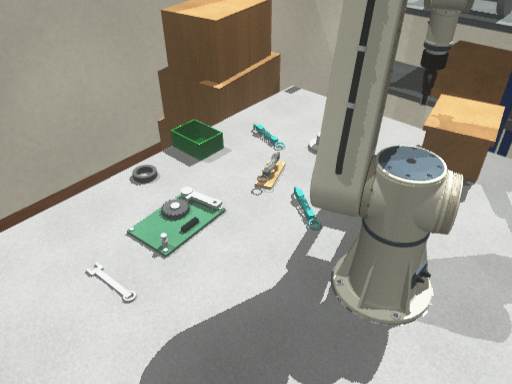

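The top view (800-px scale) shows the post at about (254,267), the pivot boss at (357,198) and the lever hole at (369,256). The spring's eye is at (452,272) and its pin at (551,237). The flange and wrench are well clear of all of these.

```bash
python3 - <<'E'
from h import *
c=np.load('pics/top.npz'); k=.64
P=lambda u,v,z: px2w(c,u*k,v*k,z)
for n,u,v,z in [('post',254,267,52),('piv',357,198,38),('hole',369,256,34),('eye',452,272,38),('tip',551,237,38),('corner',243,282,12),('c2',378,271,12),('c3',373,186,12),('c4',239,197,12)]: print(n,P(u,v,z).round(1))
print('len', np.linalg.norm(P(452,272,38)-P(551,237,38)))
img=c['img']; cr=img[100:200,140:370]
cv2.imwrite('pics/crop1.png',cv2.resize(cr,None,fx=3.4,fy=3.4,interpolation=cv2.INTER_CUBIC))
E
```

```text
post [517.7 283.7  52. ]
piv [646.6  92.1  38. ]
hole [536.8  71.2  34. ]
eye [503.6 -83.9  38. ]
tip [ 566.4 -271.    38. ]
corner [493.7 313.6  12. ]
c2 [510.4  55.4  12. ]
c3 [674.9  62.7  12. ]
c4 [658.  320.9  12. ]
len 197.31754471800593
```

View pics/crop1.png

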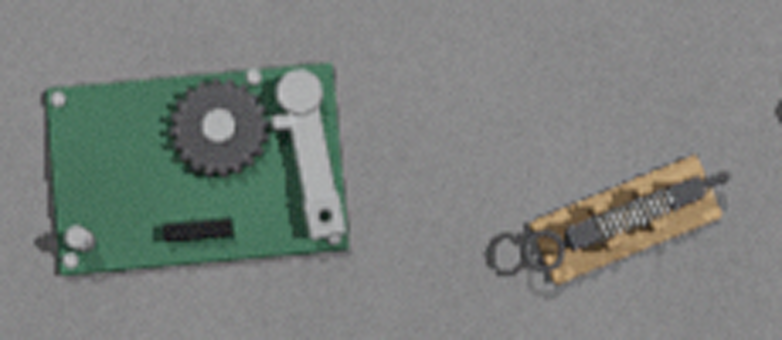

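The crop shows the post top at (79,237), pivot boss at (299,92) and hole at (325,215). The hook block is at (690,191), the eye block at (582,235), the real eye ring at (543,248) and the pin bend at (725,178). The outer ring at (505,254) is a separate object or its shadow.

```bash
python3 - <<'E'
from h import *
c=np.load('pics/top.npz')
P=lambda u,v,z: px2w(c,139.65+u/3.4,99.65+v/3.4,z)
d={}
for n,u,v,z in [('post',79,237,52),('piv',299,92,38),('hole',325,215,34),('eye',543,248,38),('eb',582,234,50),('hb',690,191,50),('tip',725,178,40),('rest',199,230,26),('c1',58,275,12),('c2',350,248,12),('c3',332,63,12),('c4',44,91,12)]: d[n]=P(u,v,z); print(n,d[n].round(1))
src=np.array([[100,0],[-100,-110],[0,0],[128,40],[-128,40],[-128,-128],[128,-128]],float)
# fit
A=cv2.estimateAffinePartial2D(src[:3],np.array([d[k][:2] for k in ['post','piv','rest']]))[0]; print(A, np.hypot(A[0,0],A[1,0]), np.arctan2(A[1,0],A[0,0]))
for k in ['hole','c1','c2','c3','c4']: 
  print(k,(np.linalg.inv(A[:,:2])@(d[k][:2]-A[:,2])).round(1))
s=d['eye']-d['tip']; print(np.linalg.norm(s),np.arctan2(s[1],s[0])); s=d['eb']-d['hb']; print(np.linalg.norm(s),np.arctan2(s[1],s[0]))
print(sensors.observe()['q'], cv2.Rodrigues(sensors.observe()['tcp_rot'])[0].round(3))
E
```

```text
post [522.1 282.7  52. ]
piv [646.7  94.7  38. ]
hole [539.7  73.8  34. ]
eye [ 507.4 -113.5   38. ]
eb [ 517.7 -145.8   50. ]
hb [ 553.  -238.8   50. ]
tip [ 565.1 -271.2   40. ]
rest [529.4 184.   26. ]
c1 [493.5 310.   12. ]
c2 [512.9  53.4  12. ]
c3 [677.6  66.9  12. ]
c4 [657. 322.  12.]
[[-8.15493133e-02 -9.85978023e-01  5.29935078e+02]
 [ 9.85978023e-01 -8.15493133e-02  1.84148380e+02]] 0.9893447083282776 1.6533175565600093
hole [-111.9   -0.6]
c1 [129.8  26.3]
c2 [-130.3   28. ]
c3 [-130.4 -139. ]
c4 [ 128.3 -139.5]
167.98054233920973 1.9211833374192948
99.50657379045731 1.9336165775272396
[-1.23337959e+00  3.53573504e-01  1.63408391e+00  1.18109026e-05
  1.15521347e+00 -2.39594785e-03] [[ 0.943  0.333 -0.   ]
 [ 0.333 -0.943  0.001]
 [ 0.    -0.001 -1.   ]]
```

The fit agrees to about 1%: the hole is about 12 mm back, as expected. I'll move above the hook block.

```bash
python3 -m pendant '[{"delta_pos":[3.68,-1.79,0],"spin":0,"grip":1},{"delta_pos":[3.68,-1.79,0],"spin":0,"grip":1},{"delta_pos":[3.68,-1.79,0],"spin":0,"grip":1},{"delta_pos":[3.68,-1.79,0],"spin":0,"grip":1},{"delta_pos":[3.68,-1.79,0],"spin":0,"grip":1},{"delta_pos":[3.68,-1.79,0],"spin":0,"grip":1},{"delta_pos":[3.68,-1.79,0],"spin":0,"grip":1},{"delta_pos":[3.68,-1.79,0],"spin":0,"grip":1},{"delta_pos":[3.68,-1.79,0],"spin":0,"grip":1},{"delta_pos":[3.68,-1.79,0],"spin":0,"grip":1},{"delta_pos":[3.68,-1.79,0],"spin":0,"grip":1},{"delta_pos":[3.68,-1.79,0],"spin":0,"grip":1},{"delta_pos":[0,0,0],"spin":-0.122,"grip":1},{"delta_pos":[0,0,0],"spin":-0.122,"grip":1},{"delta_pos":[0,0,0],"spin":-0.122,"grip":1},{"delta_pos":[0,0,0],"spin":-0.122,"grip":1},{"delta_pos":[0,0,0],"spin":-0.122,"grip":1},{"delta_pos":[0,0,0],"spin":-0.122,"grip":1},{"delta_pos":[0,0,0],"spin":-0.122,"grip":1},{"delta_pos":[0,0,0],"spin":-0.122,"grip":1}]' && python3 -m pendant '[{"delta_pos":[0,0,0],"spin":-0.122,"grip":0.7},{"delta_pos":[0,0,0],"spin":-0.122,"grip":0.7},{"delta_pos":[0,0,0],"spin":-0.122,"grip":0.7},{"delta_pos":[0,0,0],"spin":-0.122,"grip":0.7},{"delta_pos":[0,0,0],"spin":-0.122,"grip":0.7},{"delta_pos":[0,0,0],"spin":0,"grip":0.7},{"delta_pos":[0,0,0],"spin":0,"grip":0.7}]'
python3 - <<'E'
from h import *
c=cam('wrist','w1.png'); cv2.imwrite('pics/w1b.png',cv2.resize(c['img'],(800,600),interpolation=cv2.INTER_CUBIC)); print(c['fx'],np.round(c['T'],2).tolist())
s=sensors.observe(); print(s['tool_pos'],s['q'],cv2.Rodrigues(s['tcp_rot'])[0].round(3).tolist(),s['clock'],s['grip_width'])
E
```

```text
clock: 1.77
tool_pos: [552.8, -239.4, 230.9]
tcp_rot: [-2.479, -1.928, 0.001]
ft_force: [-0.7, 1.2, 0.8]
grip_width: 85.5
grasp_force: 0.0
clock: 2.35
tool_pos: [552.9, -239.5, 231.0]
tcp_rot: [-1.799, -2.575, 0.0]
ft_force: [0.6, 0.4, 0.1]
grip_width: 59.9
grasp_force: 0.0
336.867385327431 [[0.94, 0.33, 0.1, 526.72], [0.34, -0.89, -0.28, -167.19], [-0.0, 0.3, -0.95, 374.39], [0.0, 0.0, 0.0, 1.0]]
[ 552.92399111 -239.50019482  231.07578848] [-4.11247272e-01  3.18829749e-01  1.68304929e+00  5.15876782e-06
  1.14013456e+00 -7.61877195e-01] [[-0.343, 0.939, -0.0], [0.939, 0.343, 0.0], [0.0, -0.0, -1.0]] 2.4 59.960021921643595
```

View pics/w1b.png

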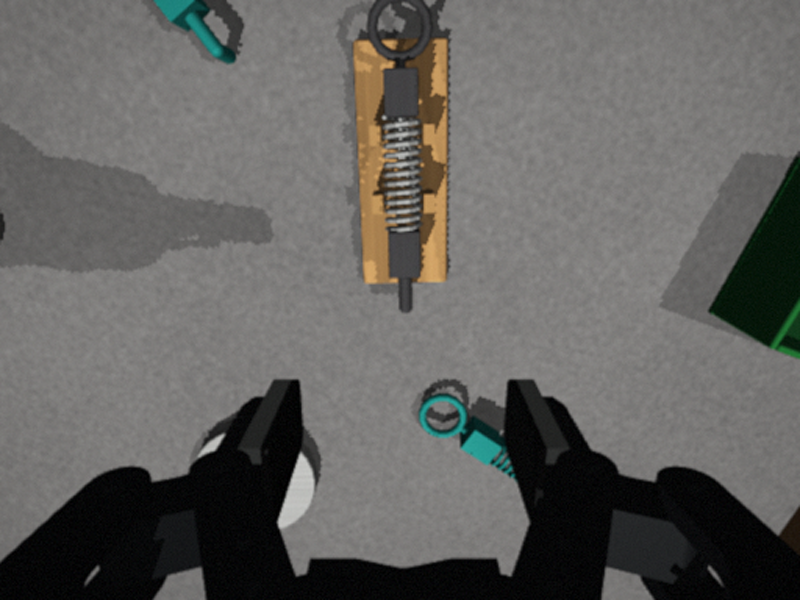

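The wrist view shows the spring upright in frame: hook block top at (404,254), eye block at (401,92), pin end at (405,308) and eye at (400,27).

```bash
python3 - <<'E'
from h import *
c=np.load('pics/wrist.npz'); k=.64
P=lambda u,v,z: px2w(c,u*k-.2,v*k-.2,z)
hb=P(404,254,50);eb=P(401,92,50);tip=P(405,309,38);eye=P(400,27,38)
print(hb,eb,tip,eye); 
for a,b in((hb,eb),(tip,eye),(tip,hb)): s=(b-a)[:2];print(np.linalg.norm(s),np.arctan2(s[1],s[0]))
s=sensors.observe();R=cv2.Rodrigues(s['tcp_rot'])[0];print(R.T@(hb-s['tool_pos']), np.arctan2(R[1,0],R[0,0]))
E
```

```text
[ 552.67361276 -236.92364536   50.        ] [ 518.23386117 -148.03923726   50.        ] [ 567.34613102 -274.92761795   38.        ] [ 505.38833896 -114.6632095    38.        ]
95.32331557544306 1.940451694914608
171.82388836912804 1.939695551341565
40.73800099673096 1.9392441401562501
[  2.45255661   0.70443351 181.07631322] 1.921424051195043
```

```bash
python3 -m pendant '[{"delta_pos":[0.25,0.07,3.5],"spin":-0.018,"grip":0.6},{"delta_pos":[0,0,4],"spin":0,"grip":0.6},{"delta_pos":[0,0,4],"spin":0,"grip":0.6},{"delta_pos":[0,0,4],"spin":0,"grip":0.6},{"delta_pos":[0,0,3.6],"spin":0,"grip":0.6},{"delta_pos":[0,0,2],"spin":0,"grip":0.6},{"delta_pos":[0,0,0],"spin":0,"grip":0.6},{"delta_pos":[0,0,0],"spin":0,"grip":0.1},{"delta_pos":[0,0,0],"spin":0,"grip":0.1},{"delta_pos":[0,0,0],"spin":0,"grip":0.1},{"delta_pos":[0,0,0],"spin":0,"grip":0.1},{"delta_pos":[0,0,0],"spin":0,"grip":0.1},{"delta_pos":[0,0,0],"spin":0,"grip":0.1}]'
```

```text
clock: 3.48
tool_pos: [554.2, -237.6, 22.2]
tcp_rot: [1.77, 2.592, 0.001]
ft_force: [-1.1, -1.0, 8.2]
grip_width: 19.2
grasp_force: 61.5
```

```bash
python3 -m pendant '[{"delta_pos":[0,0,-1],"spin":0,"grip":0.1},{"delta_pos":[0,0,-3],"spin":0,"grip":0.1},{"delta_pos":[0,0,-3.5],"spin":0,"grip":0.1},{"delta_pos":[0,0,-3.5],"spin":0,"grip":0.1},{"delta_pos":[0,0,-2],"spin":0,"grip":0.1},{"delta_pos":[1.66,0.55,0],"spin":0,"grip":0.1},{"delta_pos":[3.325,1.1,0],"spin":0,"grip":0.1},{"delta_pos":[3.325,1.1,0],"spin":0,"grip":0.1},{"delta_pos":[3.325,1.1,0],"spin":0,"grip":0.1},{"delta_pos":[3.325,1.1,0],"spin":0,"grip":0.1},{"delta_pos":[3.325,1.1,0],"spin":0,"grip":0.1},{"delta_pos":[3.325,1.1,0],"spin":0,"grip":0.1},{"delta_pos":[3.325,1.1,0],"spin":0,"grip":0.1},{"delta_pos":[3.325,1.1,0],"spin":0,"grip":0.1},{"delta_pos":[3.325,1.1,0],"spin":0,"grip":0.1},{"delta_pos":[1.66,0.55,0],"spin":0,"grip":0.1},{"delta_pos":[0,0,0],"spin":0.096,"grip":0.1},{"delta_pos":[0,0,0],"spin":0.096,"grip":0.1},{"delta_pos":[0,0,0],"spin":0.096,"grip":0.1},{"delta_pos":[0,0,0],"spin":0,"grip":0.1}]'
python3 - <<'E'
from h import *
c=cam('wrist','w2.png'); cv2.imwrite('pics/w2b.png',cv2.resize(c['img'],(800,600),interpolation=cv2.INTER_CUBIC))
c=cam('top','t2.png'); cv2.imwrite('pics/t2b.png',cv2.resize(c['img'][100:200,130:280],(800,533),interpolation=cv2.INTER_CUBIC))
s=sensors.observe(); print(s['tool_pos'],s['q'],cv2.Rodrigues(s['tcp_rot'])[0].round(3).tolist(),s['clock'],s['grip_width'],s['ft_force'])
E
```

```text
clock: 5.15
tool_pos: [533.9, 113.0, 151.0]
tcp_rot: [2.129, 2.31, 0.0]
ft_force: [-0.4, -0.0, -3.2]
grip_width: 18.9
grasp_force: 60.1
[533.95522042 112.67275068 150.76078172] [2.05212407e-01 3.24545143e-01 1.87761719e+00 6.62896872e-06
 9.39206275e-01 1.17057392e-01] [[-0.088, 0.996, 0.0], [0.996, 0.088, 0.0], [0.0, 0.0, -1.0]] 5.25 19.189125716631118 [-0.46580751 -0.42628286 -2.78460582]
```

View pics/w2b.png

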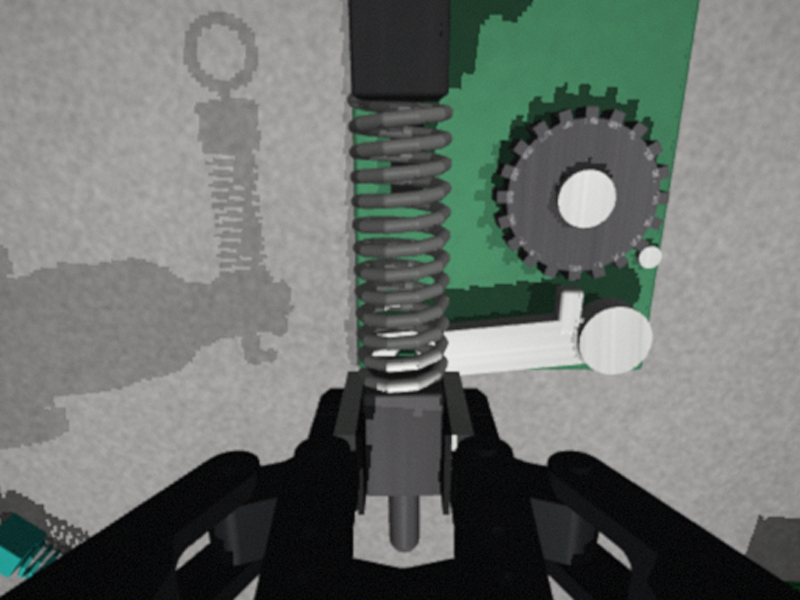

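The wrist view shows the spring held level with the pin at (403,548). The boss is at (615,340), and the spring hides the hole. I'll shift sideways to see the hole.

```bash
python3 -m pendant '[{"delta_pos":[-2,-2.3,-1.5],"spin":0,"grip":0.1},{"delta_pos":[-2,-2.3,-1.5],"spin":0,"grip":0.1},{"delta_pos":[-2,-2.3,-1.5],"spin":0,"grip":0.1},{"delta_pos":[0,0,0],"spin":0,"grip":0.1},{"delta_pos":[0,0,0],"spin":0,"grip":0.1}]'
python3 - <<'E'
from h import *
c=cam('wrist','w3.png'); cv2.imwrite('pics/w3b.png',cv2.resize(c['img'],(800,600),interpolation=cv2.INTER_CUBIC))
s=sensors.observe(); print(s['tool_pos'],cv2.Rodrigues(s['tcp_rot'])[0].round(3).tolist())
E
```

```text
clock: 5.67
tool_pos: [470.2, 46.1, 196.5]
tcp_rot: [2.123, 2.314, 0.002]
ft_force: [1.2, 0.4, -2.7]
grip_width: 19.0
grasp_force: 60.3
[470.74468966  46.721356   195.97575338] [[-0.086, 0.996, 0.002], [0.996, 0.086, 0.0], [0.0, 0.002, -1.0]]
```

View pics/w3b.png

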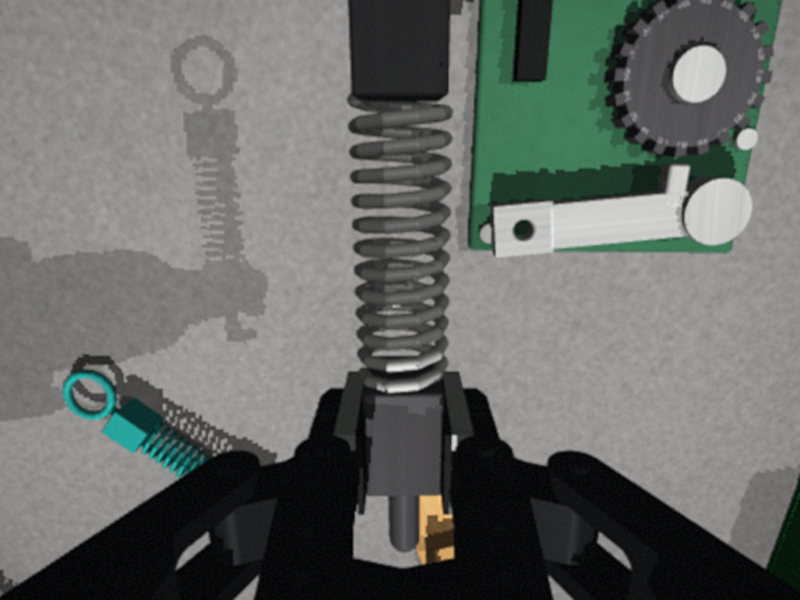

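The hole is clearly visible at (524,229), with the boss at (718,212), the rest's near end at (531,80) and its edges at columns 515–548. The plate corner is at (470,249).

```bash
python3 - <<'E'
from h import *
c=np.load('pics/wrist.npz'); k=.64
P=lambda u,v,z: px2w(c,u*k-.2,v*k-.2,z)
s=sensors.observe();R=cv2.Rodrigues(s['tcp_rot'])[0];t=s['tool_pos']
hole=P(524,229,34);piv=P(718,212,38);rn=P(531,80,26);pc=P(470,249,12);gear=P(699,74,36)
# held pin: bar end, axis height = grasp at t z+ (38-22)
zax=t[2]+16
pin=P(403.5,549,zax); hb=P(404,446,zax+12); print('pinTool',R.T@(pin-t),'hb',R.T@(hb-t)); 
hb0=P(404,396,zax+12);hb1=P(404,495,zax+12);e0=P(400,97,zax+12); print('block',R.T@(hb0-t),R.T@(hb1-t),'eb near edge',R.T@(e0-t))
th=np.arctan2(R[1,0],R[0,0])
print('hole',hole,'piv',piv,np.linalg.norm((hole-piv)[:2]),'rest',rn,'pc',pc)
# fixture frame from pivot(-100,-110) and rest near end(-30,0)
d=(rn-piv)[:2]; a=np.arctan2(d[1],d[0])-np.arctan2(110,70); print('len',np.linalg.norm(d),'exp',np.hypot(70,110),'ang',a)
d2=(np.array([522.1,282.7])-piv[:2]); a2=np.arctan2(d2[1],d2[0])-np.arctan2(110,200); print('ang via post',a2,np.linalg.norm(d2),np.hypot(200,110))
for ang in(a,a2):
  A=np.array([[np.cos(ang),-np.sin(ang)],[np.sin(ang),np.cos(ang)]]); o=piv[:2]-A@[-100,-110]
  for n,p in(('hole',hole),('rn',rn),('pc',pc)): print(n,(A.T@(p[:2]-o)).round(1))
  print('post',A@[100,0]+o)
print('tool ang',th,'hole in tool',R.T@(hole-t))
E
```

```text
pinTool [-43.55617173  -0.14760384 -16.00960316] hb [  0.06135484  -0.03661435 -28.00009327]
block [ 14.22007858  -0.04218942 -27.99707253] [-14.75675124  -0.03077963 -28.0032547 ] eb near edge [ 82.96293355  -0.89336908 -27.98383709]
hole [539.55904545  73.88121973  34.        ] piv [647.85472116  93.71686045  38.        ] 110.09725709632414 rest [532.53633037 155.21611129  26.        ] pc [512.8077228   54.75243838  12.        ]
len 130.69234525099043 exp 130.38404810405297 ang 1.6475944871326251
ang via post 1.6550978687830087 226.99972891113248 228.25424421026653
hole [-111.5   -0.5]
rn [-29.8   0.3]
pc [-128.5   27.6]
post [522.8344113  284.68785858]
hole [-110.6   -0.4]
rn [-29.   -0.3]
pc [-127.5   27.8]
post [521.40501581 283.7444164 ]
tool ang 1.6565242338185215 hole in tool [ 21.13336632  70.60582664 162.10310459]
```

```bash
python3 -m pendant '[{"delta_pos":[1.98,2.35,0],"spin":0,"grip":0.1},{"delta_pos":[1.98,2.35,0],"spin":0,"grip":0.1},{"delta_pos":[1.98,2.35,1],"spin":0,"grip":0.1},{"delta_pos":[0,0,3.5],"spin":0.005,"grip":0.1},{"delta_pos":[0,0,3.5],"spin":0,"grip":0.1},{"delta_pos":[0,0,3.5],"spin":0,"grip":0.1},{"delta_pos":[0,0,2.5],"spin":0,"grip":0.1},{"delta_pos":[0,0,0.5],"spin":0,"grip":0.1},{"delta_pos":[0,0,0],"spin":0,"grip":0.1},{"delta_pos":[0,0,0],"spin":0,"grip":0.1},{"delta_pos":[0,0,0],"spin":0,"grip":0.1}]'
python3 - <<'E'
from h import *
c=cam('side','s4.png'); 
u,v=w2px(c,[540,74,38]);u=int(u);v=int(v);print(u,v)
cv2.imwrite('pics/s4b.png',cv2.resize(c['img'][v-45:v+45,u-80:u+40],(800,600),interpolation=cv2.INTER_CUBIC))
s=sensors.observe(); R=cv2.Rodrigues(s['tcp_rot'])[0]; t=s['tool_pos'];print(t,np.arctan2(R[1,0],R[0,0]),s['ft_force'],'err to hole',R.T@(np.array([539.5,73.9,34])-t)+[38.3,0,0])
E
```

```text
clock: 6.63
tool_pos: [537.2, 112.7, 51.9]
tcp_rot: [2.129, 2.308, 0.004]
ft_force: [0.4, 0.6, -2.0]
grip_width: 19.2
grasp_force: 60.2
215 200
[537.26605468 112.66469845  52.06472969] 1.651088551059205 [-0.41782236 -0.1596153  -2.18410226] err to hole [-0.52727668 -0.93979177 18.04400713]
```

View pics/s4b.png

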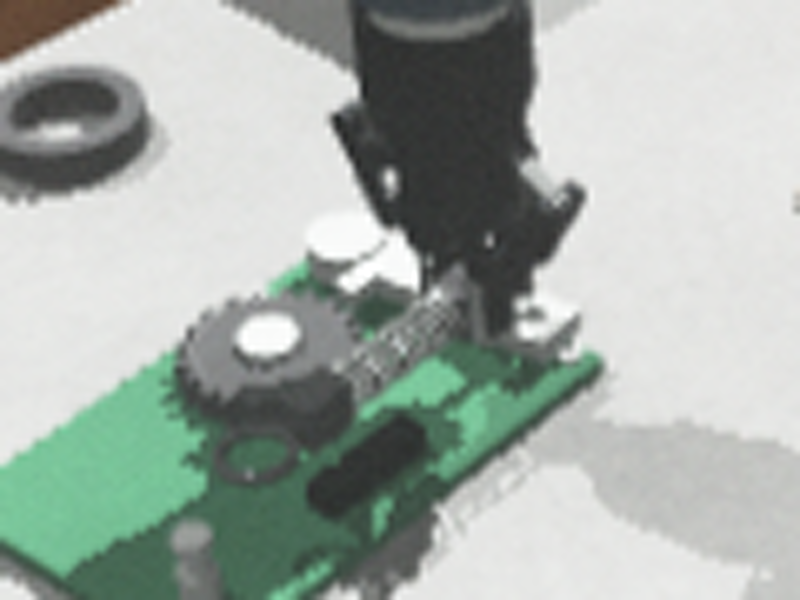

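```bash
python3 -m pendant '[{"delta_pos":[-0.04,-0.09,0.3],"spin":0,"grip":0.1},{"delta_pos":[0,0,0.4],"spin":0,"grip":0.1},{"delta_pos":[0,0,0.4],"spin":0,"grip":0.1},{"delta_pos":[0,0,0.3],"spin":0,"grip":0.1},{"delta_pos":[0,0,0],"spin":0,"grip":0.1},{"delta_pos":[0,0,0],"spin":0,"grip":0.1}]'
```

```text
clock: 7.18
tool_pos: [534.6, 111.7, 36.0]
tcp_rot: [-2.131, -2.308, 0.001]
ft_force: [-1.5, -0.3, -2.7]
grip_width: 19.3
grasp_force: 60.2
```

```bash
python3 -m pendant '[{"delta_pos":[0,0,0.4],"spin":0,"grip":0.1},{"delta_pos":[0,0,0.4],"spin":0,"grip":0.1},{"delta_pos":[0,0,0.3],"spin":0,"grip":0.1},{"delta_pos":[0,0,0.2],"spin":0,"grip":0.1},{"delta_pos":[0,0,0],"spin":0,"grip":0.1},{"delta_pos":[0,0,0],"spin":0,"grip":0.1}]'
```

```text
clock: 7.68
tool_pos: [534.7, 111.7, 23.1]
tcp_rot: [-2.131, -2.308, 0.0]
ft_force: [0.5, -0.1, -2.6]
grip_width: 19.2
grasp_force: 60.3
```

```bash
python3 -m pendant '[{"delta_pos":[0.2,0,0.05],"spin":0,"grip":0.1},{"delta_pos":[0.2,0,0.05],"spin":0,"grip":0.1},{"delta_pos":[0.1,0,0],"spin":0,"grip":0.1},{"delta_pos":[0,0,0],"spin":0,"grip":0.1}]'
```

```text
clock: 8.02
tool_pos: [534.6, 116.8, 22.6]
tcp_rot: [2.13, 2.308, 0.0]
ft_force: [-0.9, -4.3, 3.7]
grip_width: 19.1
grasp_force: 61.2
```

Hooked: the lever drags with about 4 N and the bar lies on it. I'll release, rise, and go to the eye block.

```bash
python3 -m pendant '[{"delta_pos":[0,0,0],"spin":0,"grip":0.42},{"delta_pos":[0,0,0],"spin":0,"grip":0.42},{"delta_pos":[0,0,0],"spin":0,"grip":0.42},{"delta_pos":[0,0,0],"spin":0,"grip":0.42},{"delta_pos":[0,0,-1],"spin":0,"grip":0.42},{"delta_pos":[0,0,-2.5],"spin":0,"grip":0.42},{"delta_pos":[0,0,-3.5],"spin":0,"grip":0.42},{"delta_pos":[0,0,-3],"spin":0,"grip":0.42},{"delta_pos":[2,0,0],"spin":0,"grip":0.42},{"delta_pos":[2.6,0,0],"spin":0,"grip":0.42},{"delta_pos":[1.4,0,0],"spin":0,"grip":0.42},{"delta_pos":[0,0,0],"spin":0,"grip":0.42},{"delta_pos":[0,0,0],"spin":0,"grip":0.42}]'
python3 - <<'E'
from h import *
c=cam('wrist','w5.png'); cv2.imwrite('pics/w5b.png',cv2.resize(c['img'],(800,600),interpolation=cv2.INTER_CUBIC))
s=sensors.observe(); R=cv2.Rodrigues(s['tcp_rot'])[0]; t=s['tool_pos'];print(t,np.arctan2(R[1,0],R[0,0]),s['ft_force'])
E
```

```text
clock: 9.1
tool_pos: [529.3, 176.9, 122.3]
tcp_rot: [-2.128, -2.311, 0.001]
ft_force: [0.5, -0.0, -0.4]
grip_width: 35.4
grasp_force: 0.0
[529.22150501 176.30400159 122.07143425] 1.6520454711055819 [-0.24317306 -0.15082525 -0.04401494]
```

View pics/w5b.png

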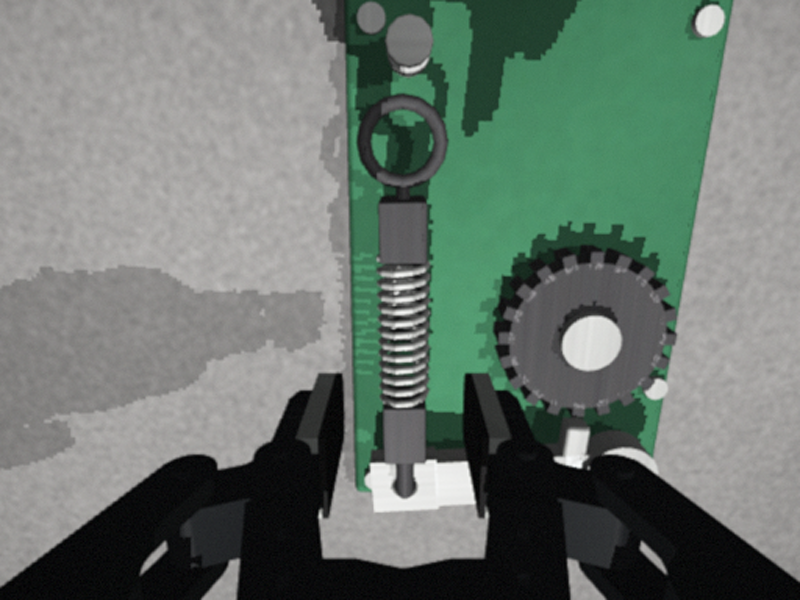

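The wrist view shows the pin in the lever hole at (405,488) and the spring on the rest. The eye block spans rows 200–263 (centre 403,231), the eye is at (403,141) and the post head at (408,38).

```bash
python3 - <<'E'
from h import *
c=np.load('pics/wrist.npz'); k=.64
P=lambda u,v,z: px2w(c,u*k-.2,v*k-.2,z)
s=sensors.observe();R=cv2.Rodrigues(s['tcp_rot'])[0];t=s['tool_pos']
for n,u,v,z in(('post',408.5,39,52),('eye',403,141,38),('eb',403,231,50),('hb',404.5,436,50),('pin',404.5,488,42)):
  p=P(u,v,z); print(n,p.round(1),(R.T@(p-t)).round(1))
E
```

```text
post [522.6 285.6  52. ] [109.5   2.4  70. ]
eye [523.6 249.3  38. ] [73.3  0.4 84. ]
eb [526.5 214.   50. ] [37.8  0.4 72.1]
hb [535.1 117.3  50. ] [-59.2   1.2  72.1]
pin [538.   82.3  42. ] [-94.3   1.2  80.1]
```

```bash
python3 -m pendant '[{"delta_pos":[1.9,0.02,0],"spin":0,"grip":0.42},{"delta_pos":[1.9,0.02,1],"spin":0,"grip":0.42},{"delta_pos":[0,0,3],"spin":0,"grip":0.42},{"delta_pos":[0,0,3],"spin":0,"grip":0.42},{"delta_pos":[0,0,2.5],"spin":0,"grip":0.42},{"delta_pos":[0,0,0.4],"spin":0,"grip":0.42},{"delta_pos":[0,0,0],"spin":0,"grip":0.42},{"delta_pos":[0,0,0],"spin":0,"grip":0.1},{"delta_pos":[0,0,0],"spin":0,"grip":0.1},{"delta_pos":[0,0,0],"spin":0,"grip":0.1},{"delta_pos":[0,0,0],"spin":0,"grip":0.1},{"delta_pos":[0,0,0],"spin":0,"grip":0.1}]' && python3 -m pendant '[{"delta_pos":[0.25,0,0],"spin":0,"grip":0.1},{"delta_pos":[0.25,0,0],"spin":0,"grip":0.1},{"delta_pos":[0.25,0,-0.2],"spin":0,"grip":0.1},{"delta_pos":[0,0,-0.2],"spin":0,"grip":0.1},{"delta_pos":[0,0,0],"spin":0,"grip":0.1}]'
python3 -c "
from h import *
s=sensors.observe();print(s['torque'])"
```

```text
clock: 10.15
tool_pos: [527.7, 214.4, 24.5]
tcp_rot: [2.13, 2.308, 0.002]
ft_force: [-0.5, -4.2, 7.3]
grip_width: 18.6
grasp_force: 60.8
clock: 10.57
tool_pos: [526.4, 221.8, 27.6]
tcp_rot: [2.13, 2.309, 0.0]
ft_force: [0.4, -3.2, -4.6]
grip_width: 19.1
grasp_force: 59.5
[-0.22005535 -0.11679339  0.05704385]
```

```bash
python3 -m pendant '[{"delta_pos":[0.2,0,-0.2],"spin":0,"grip":0.1},{"delta_pos":[0.1,0,-0.25],"spin":0,"grip":0.1},{"delta_pos":[0,0,-0.25],"spin":0,"grip":0.1},{"delta_pos":[0,0,0],"spin":0,"grip":0.1}]'
python3 - <<'E'
from h import *
s=sensors.observe();print(s['torque'])
c=cam('side','s6.png'); 
u,v=w2px(c,[530,180,38]);u=int(u);v=int(v)
a=cv2.resize(c['img'][v-45:v+45,u-50:u+70],(800,600),interpolation=cv2.INTER_CUBIC)
cv2.imwrite('pics/s6b.png',a)
E
```

```text
clock: 10.9
tool_pos: [524.9, 223.3, 34.0]
tcp_rot: [2.129, 2.31, -0.006]
ft_force: [-0.9, -14.0, 2.7]
grip_width: 18.9
grasp_force: 62.3
[-1.65862235  0.20034487  0.25678934]
```

View pics/s6b.png

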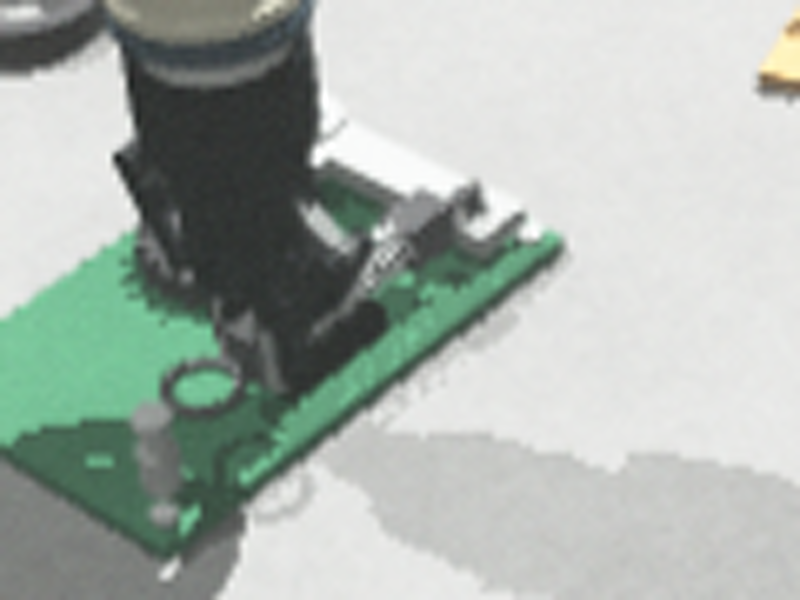

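```bash
python3 -m pendant '[{"delta_pos":[-0.25,0,0],"spin":0,"grip":0.1},{"delta_pos":[-0.1,0,0],"spin":0,"grip":0.1},{"delta_pos":[0,0,0],"spin":0,"grip":0.1}]'
python3 - <<'E'
from h import *
s=sensors.observe();print(s['torque'],s['tool_pos'])
c=np.load('pics/side.npz'); u,v=w2px(c,[530,180,38]);u0=int(u)-50;v0=int(v)-45
A=np.array([[np.cos(1.651),-np.sin(1.651)],[np.sin(1.651),np.cos(1.651)]]); o=np.array([647.85,93.7])-A@[-100,-110]
def q(x,y,z): a=w2px(c,[*(A@[x,y]+o),z]); return [round((a[0]-u0)*6.667),round((a[1]-v0)*6.667)]
print('post',q(100,0,52))
for x in(-112,-106,-100): print('holemouth',x,q(x,0,34),'bend z38/43/50',q(x,0,38),q(x,0,43),q(x,0,50),'hb',q(x+38,0,50),q(x+38,0,60))
print('eye', [q(70,0,z) for z in(40,50,55)])
E
```

```text
clock: 11.2
tool_pos: [526.7, 221.9, 34.6]
tcp_rot: [-2.131, -2.308, -0.002]
ft_force: [0.7, 0.8, -2.0]
grip_width: 19.0
grasp_force: 61.7
[ 0.12994911 -0.0532223   0.04013214] [526.69627457 221.85074076  34.55339006]
post [161, 408]
holemouth -112 [499, 188] bend z38/43/50 [499, 181] [498, 173] [497, 161] hb [442, 202] [441, 185]
holemouth -106 [491, 194] bend z38/43/50 [490, 188] [490, 179] [489, 167] hb [433, 209] [432, 191]
holemouth -100 [482, 201] bend z38/43/50 [482, 194] [481, 186] [480, 174] hb [424, 215] [423, 198]
eye [[216, 390], [214, 372], [212, 364]]
```

```bash
python3 -m pendant '[{"delta_pos":[0.1,0,-0.1],"spin":0,"grip":0.1},{"delta_pos":[0,0,-0.2],"spin":0,"grip":0.1},{"delta_pos":[0,0,-0.2],"spin":0,"grip":0.1},{"delta_pos":[0,0,0],"spin":0,"grip":0.1}]'
python3 - <<'E'
from h import *
s=sensors.observe();print(s['torque'])
A=np.array([[np.cos(1.651),-np.sin(1.651)],[np.sin(1.651),np.cos(1.651)]]); o=np.array([647.85,93.7])-A@[-100,-110]
t=s['tool_pos'];print('tcp in fixture',A.T@(t[:2]-o),t[2])
c=cam('side','s7.png'); u,v=w2px(c,[530,180,38]);u0=int(u)-50;v0=int(v)-45
a=cv2.imread('pics/s6.png')[v0:v0+60,u0+40:u0+85]; b=c['img'][v0:v0+60,u0+40:u0+85]
o0=cv2.imread('pics/s4.png')
# zoom hook region of both, side by side
cv2.imwrite('pics/s7b.png',cv2.resize(np.hstack([a[:45],b[:45]]),(800,400),interpolation=cv2.INTER_CUBIC))
E
```

```text
clock: 11.53
tool_pos: [526.4, 222.5, 39.6]
tcp_rot: [2.131, 2.309, 0.0]
ft_force: [0.7, -3.1, -4.7]
grip_width: 18.9
grasp_force: 61.4
[-0.19413416 -0.0030209   0.02133252]
tcp in fixture [38.14372432  0.7246157 ] 39.61106740603322
```

```bash
python3 -m pendant '[{"delta_pos":[0,0,-0.2],"spin":0,"grip":0.1},{"delta_pos":[0,0.07,-0.2],"spin":0,"grip":0.1},{"delta_pos":[0.1,0.07,-0.2],"spin":0,"grip":0.1},{"delta_pos":[0.2,0,0],"spin":0,"grip":0.1},{"delta_pos":[0.2,0,0],"spin":0,"grip":0.1},{"delta_pos":[0.2,0,0],"spin":0,"grip":0.1},{"delta_pos":[0,0,0],"spin":0,"grip":0.1}]'
```

```text
clock: 12.17
tool_pos: [527.2, 230.1, 45.3]
tcp_rot: [-2.131, -2.309, -0.0]
ft_force: [-0.0, 0.6, -2.1]
grip_width: 19.1
grasp_force: 61.7
```

The tension is gone, so the pin seems to have slipped out. I'll look from several cameras in one composite.

```bash
python3 - <<'E'
from h import *
c=cam('side','s8.png'); u,v=w2px(c,[535,100,40]);u=int(u);v=int(v)
def z(i): return cv2.resize(i,(400,300),interpolation=cv2.INTER_CUBIC)
f=lambda i:z(i[v-27:v+27,u-36:u+36])
t=cam('top','t8.png'); a,b=w2px(t,[535,120,40]);a=int(a);b=int(b); print(u,v,a,b)
w=cam('wrist','w8.png')
cv2.imwrite('pics/c8.png',np.vstack([np.hstack([f(cv2.imread('pics/s7.png')),f(c['img'])]),np.hstack([z(t['img'][b-30:b+30,a-40:a+40]),z(w['img'])])]))
print(sensors.observe()['tool_pos'])
E
```

```text
210 204 219 164
[527.09587069 229.60836912  45.21582504]
```

View pics/c8.png

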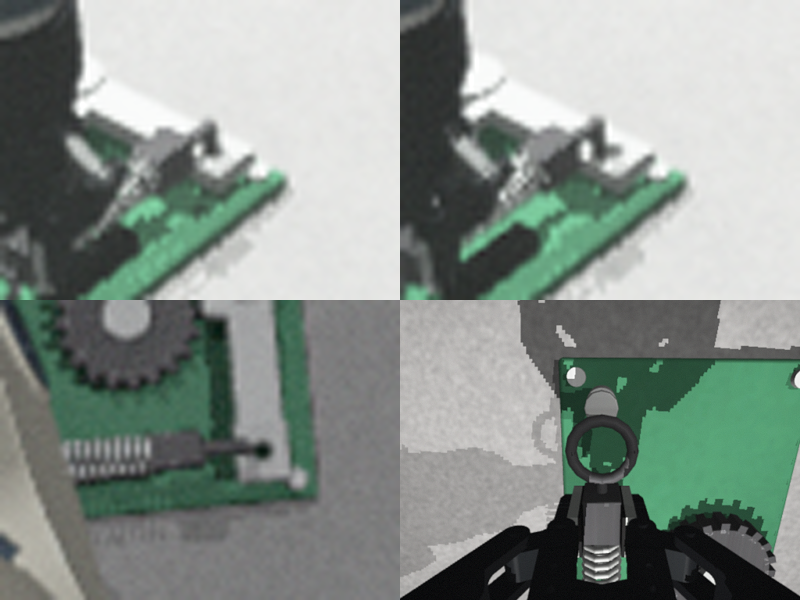

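The composite's top crop shows the hole at (262,450) with the bar's end just short of it at about (248,447). The pin has slipped out on the post side and stands just above the lever. The wrist crop shows the eye beside the post head.

```bash
python3 - <<'E'
from h import *
A=np.array([[np.cos(1.651),-np.sin(1.651)],[np.sin(1.651),np.cos(1.651)]]); o=np.array([647.85,93.7])-A@[-100,-110]
F=lambda p:np.r_[(A.T@(p[:2]-o)),p[2]].round(1)
t=np.load('pics/top.npz'); Q=lambda x,y,z:px2w(t,179+x/5-.4,134+y/5-.4,z)
print('hole',F(Q(262,150,34)),'bar end',F(Q(254,147,58)),'hbk ends',F(Q(205,144,70)),F(Q(152,147,70)))
print('tcp',F(sensors.observe()['tool_pos']))
im=t['img'][156:172,212:240]; g=cv2.cvtColor(im,cv2.COLOR_BGR2GRAY); print(g)
w=np.load('pics/wrist.npz'); P=lambda u,v,z:px2w(w,(u-400)*1.28,(v-300)*1.28,z)
for z in(56,60,64): print('eye',F(P(601,448,z)))
print('post',F(P(600.5,402,52)))
E
```

```text
hole [-98.5   0.3  34. ] bar end [-95.3   1.2  58. ] hbk ends [-68.3  -1.7  70. ] [-38.   -2.9  70. ]
tcp [45.1 -0.5 45.2]
[[ 96  99  95  95  97  97  94  96  91  52  53  50  47  68 129 162 162 162
  162 162 164 163 153 114  90  88  90  91]
 [ 98  96  93  98  94  94  99  96  91  54  50  54  49  74 126 163 162 165
  160 165 164 162 160 122  91  88  91  92]
 [ 96  98  94  97  94  96  93  99  95  79  52  54  50  77 130 161 166 162
  161 162 155 159 160 146 110  89  96  90]
 [ 98  96  89  83  82  80  88  97  90  72  50  43  56  90 146 159 159 157
  152 156 157 155 163 154 113  92  89  94]
 [102  91  88  76  73  73  78  89  88  51  47  54  52  85 152 161 161 154
  158 157 154 160 157 152 116  89  95  95]
 [ 93  83  83  83  83  82  76  67  84  52  49  55  50  72 115 121 136 159
  149 142 151 159 163 154 120  92  89  91]
 [ 76  79  80  82  76  80  77  60  78  72  71  69  73  70  81  81 105 125
  113  85 106 141 165 153 120  83  96  99]
 [ 84  81  80  79  81  81  80  71  77  78  76  78  76  70  63  65  66  69
   46  31  55 112 160 158 131  84  92  95]
 [ 80  80  82  78  79  79  77  66  57  49
[... 283 characters left out ...]
3 162 161 146  88  94  93]
 [ 55  62  55  48  54  45  49  59  90  80  55  58  49  61 100 144 134 130
  135 156 156 158 159 159 150 106 129 105]
 [ 75  83  85  82  85  84  84  85  85  83  43  51  52  46  84 135 131 134
  139 156 160 156 161 164 157 135 157 150]
 [ 97  87  85  84  84  88  89  79  73  69  42  53  46  52  83 127 122 120
  116 130 133 127 122 118 117 140 171 164]
 [ 91  73  79  81  78  80  76  79  75  72  72  79  76  80  86 104  90  82
   89  88  94  82  76  74  82 142 169 161]
 [ 84  78  78  74  79  72  75  75  74  77  82  84  88  96  90  87  74  73
   74  76  76  75  72  76  62 105 127 123]]
eye [80.4 -0.7 56. ]
eye [81.6 -0.7 60. ]
eye [82.9 -0.7 64. ]
post [104.   -0.4  52. ]
```

The lever is now at its stop, with the hole at x ≈ −99 and the pin about 10 mm short at x ≈ −89.5. I'll back up and reinsert, then grip the ring itself so that the spring can pitch freely.

```bash
python3 -m pendant '[{"delta_pos":[-0.3,0,-0.2],"spin":0,"grip":0.1},{"delta_pos":[-0.4,0.04,0],"spin":0,"grip":0.1},{"delta_pos":[-0.28,0,0],"spin":0,"grip":0.1},{"delta_pos":[0,0,0.2],"spin":0,"grip":0.1},{"delta_pos":[0,0,0.2],"spin":0,"grip":0.1},{"delta_pos":[0,0,0.2],"spin":0,"grip":0.1},{"delta_pos":[0,0,0],"spin":0,"grip":0.1},{"delta_pos":[0,0,0],"spin":0,"grip":0.1}]'
```

```text
clock: 12.98
tool_pos: [528.2, 219.8, 41.0]
tcp_rot: [-2.131, -2.308, 0.001]
ft_force: [-0.6, -0.9, -1.7]
grip_width: 18.9
grasp_force: 61.7
```

```bash
python3 - <<'E'
from h import *
A=np.array([[np.cos(1.651),-np.sin(1.651)],[np.sin(1.651),np.cos(1.651)]]); o=np.array([647.85,93.7])-A@[-100,-110]
s=sensors.observe(); print('tcp',A.T@(s['tool_pos'][:2]-o),s['tool_pos'][2],'F',A.T@s['ft_force'][:2],s['ft_force'][2],s['torque'])
t=cam('top'); g=cv2.cvtColor(t['img'],cv2.COLOR_BGR2GRAY); print(g[160:168,218:240])
E
```

```text
tcp [35.25622925 -0.81928275] 40.99849270714685 F [-0.89023258  0.70163688] -1.6904027703067683 [0.1433035  0.01607811 0.03070629]
[[ 75  80  82  84  95  60  56  87 148 163 159 157 157 153 157 159 160 154
  121  92  95  88]
 [ 78  79  82  86  86  42  46  70 119 125 118 118 120 122 138 156 160 155
  119  90  87  90]
 [ 82  80  81  83  77  48  67  73  86  82  80  76  72  85 101 140 161 154
  117  83  92  89]
 [ 80  84  85  76  77  47  71  71  70  69  70  59  57  56  61 112 161 158
  131  85  85  92]
 [ 75  84  78  80  72  45  55  54  62  93 107  89  45  30  39 102 161 155
  137  79  85  91]
 [ 78  83  79  84  85  45  54  57 108 145 150 139  83  44  69 118 164 161
  146  84  91  96]
 [ 57  50  53  56  49  41  47  60 109 147 146 141 115 112 115 136 161 159
  151  85  89  92]
 [ 52  48  56  59  39  42  32  55  91 130 130 130 132 127 133 137 160 160
  155 106 123 107]]
```

```bash
python3 -m pendant '[{"delta_pos":[-0.08,-0.06,0],"spin":0,"grip":0.1},{"delta_pos":[0,0,0.2],"spin":0,"grip":0.1},{"delta_pos":[0,0,0.2],"spin":0,"grip":0.1},{"delta_pos":[0,0,0.2],"spin":0,"grip":0.1},{"delta_pos":[0,0,0],"spin":0,"grip":0.1},{"delta_pos":[0,0,0],"spin":0,"grip":0.1}]'
```

```text
clock: 13.53
tool_pos: [527.7, 218.9, 35.0]
tcp_rot: [-2.131, -2.308, 0.001]
ft_force: [-0.1, 1.1, -3.1]
grip_width: 19.0
grasp_force: 61.6
```

```bash
python3 -m pendant '[{"delta_pos":[0,0,0.3],"spin":0,"grip":0.1},{"delta_pos":[0,0,0.3],"spin":0,"grip":0.1},{"delta_pos":[0,0,0.3],"spin":0,"grip":0.1},{"delta_pos":[0,0,0.2],"spin":0,"grip":0.1},{"delta_pos":[0,0,0],"spin":0,"grip":0.1},{"delta_pos":[0,0,0],"spin":0,"grip":0.1}]'
```

```text
clock: 14.03
tool_pos: [527.8, 219.0, 24.5]
tcp_rot: [-2.131, -2.308, 0.0]
ft_force: [-2.1, 1.3, 3.2]
grip_width: 18.8
grasp_force: 62.5
```

```bash
python3 -m pendant '[{"delta_pos":[0.2,0,0],"spin":0,"grip":0.1},{"delta_pos":[0.2,0,0],"spin":0,"grip":0.1},{"delta_pos":[0,0,0],"spin":0,"grip":0.1},{"delta_pos":[0,0,0],"spin":0,"grip":0.1}]'
```

```text
clock: 14.37
tool_pos: [527.7, 222.6, 24.4]
tcp_rot: [2.13, 2.308, -0.001]
ft_force: [-0.8, -6.0, 5.6]
grip_width: 18.9
grasp_force: 62.6
```

Hooked again and the lever is at its stop (6 N tension). I'll ease off, release, move 36 mm forward, and grip the ring.

```bash
python3 -m pendant '[{"delta_pos":[-0.35,0,0],"spin":0,"grip":0.1},{"delta_pos":[0,0,0],"spin":0,"grip":0.42},{"delta_pos":[0,0,0],"spin":0,"grip":0.42},{"delta_pos":[0,0,0],"spin":0,"grip":0.42},{"delta_pos":[0,0,0],"spin":0,"grip":0.42},{"delta_pos":[0,0,-1.5],"spin":0,"grip":0.42},{"delta_pos":[0,0,-3],"spin":0,"grip":0.42},{"delta_pos":[0,0,-3.5],"spin":0,"grip":0.7},{"delta_pos":[0,0,0],"spin":0,"grip":0.7},{"delta_pos":[0,0,0],"spin":0,"grip":0.7},{"delta_pos":[0,0,0],"spin":0,"grip":0.7}]'
python3 - <<'E'
from h import *
A=np.array([[np.cos(1.651),-np.sin(1.651)],[np.sin(1.651),np.cos(1.651)]]); o=np.array([647.85,93.7])-A@[-100,-110]
s=sensors.observe(); t=s['tool_pos'];R=cv2.Rodrigues(s['tcp_rot'])[0]; print('tcp',A.T@(t[:2]-o),t[2])
c=cam('wrist','w9.png'); im=c['img']
for x in(66,70,74,100): p=np.r_[A@[x,0]+o,38 if x<90 else 52]; print(x,np.round(w2px(c,p)),(R.T@(p-t)).round(1))
# ring: dark pixels in window round prediction
u,v=map(int,w2px(c,np.r_[A@[70,0]+o,38])); g=cv2.cvtColor(im,cv2.COLOR_BGR2GRAY)
v0=max(v-45,0); print(v0,u-40); print('\n'.join(''.join('#' if q<50 else '+' if q<75 else '.' if q<110 else ' ' for q in r) for r in g[v0:v+60:2,u-40:u+40]))
E
```

```text
clock: 15.28
tool_pos: [527.6, 219.4, 104.1]
tcp_rot: [2.131, 2.309, 0.0]
ft_force: [-0.7, 0.4, -0.7]
grip_width: 59.9
grasp_force: 0.0
tcp [34.94953561 -0.19958279] 104.14333438984552
66 [257. 159.] [31.  -0.2 66.1]
70 [257. 153.] [35.  -0.2 66.1]
74 [257. 147.] [39.  -0.2 66.1]
100 [257. 105.] [65.  -0.2 52.1]
107 216
 .+..................+#####                               ....+++++++++++. .... 
 ....................+#####+                              .  ...+++++++++..     
 ...................+#######                                  ...+++++++. .    .
 ...................+########                                  .++++++++.     . 
 .+.................+########+.                       .   .   ..+#+++++++++.    
 .................+++######+..  .                    .. .   . ....++++++++..   .
  ... ............++#######+.                          ...       ..++#++++.  . .
  ....   .......    .+++++++.               .       .   . ...  . .++++++++. .. .
  ....             .++####++.       .....+++++........           .+++++#++. .  .
  ....      .......+########....++########++++###
[... 2796 characters left out ...]
.................++++++++.............+.......++++....                
    .+.....................................................+++.                 
    .+.......................................................                   
    .+.......................................................                   
    .+.....................................................+++.                 
    .+.....................................................++.                  
    .+......................+..............................++.                  
    .++....................++............+.................++.                  
     .+....................+++.............................++.
```

The ring is centred at pixel (258,150), i.e. x ≈ 72 on the unit, as expected. I'll grip the ring.

```bash
python3 -m pendant '[{"delta_pos":[1.85,0,0],"spin":0,"grip":0.7},{"delta_pos":[1.85,0,1],"spin":0,"grip":0.7},{"delta_pos":[0,0,2.5],"spin":0,"grip":0.7},{"delta_pos":[0,0,3],"spin":0,"grip":0.7},{"delta_pos":[0,0,1.2],"spin":0,"grip":0.7},{"delta_pos":[0,0,0],"spin":0,"grip":0.7},{"delta_pos":[0,0,0],"spin":0,"grip":0.3},{"delta_pos":[0,0,0],"spin":0,"grip":0.3},{"delta_pos":[0,0,0],"spin":0,"grip":0.3},{"delta_pos":[0,0,0],"spin":0,"grip":0.3},{"delta_pos":[0,0,0],"spin":0,"grip":0.3}]'
```

```text
clock: 16.25
tool_pos: [525.5, 256.5, 28.4]
tcp_rot: [2.131, 2.308, 0.003]
ft_force: [0.9, -0.5, 1.1]
grip_width: 34.2
grasp_force: 59.7
```

```bash
python3 -m pendant '[{"delta_pos":[0,0,-0.3],"spin":0,"grip":0.3},{"delta_pos":[0,0,-0.3],"spin":0,"grip":0.3},{"delta_pos":[0,0,-0.3],"spin":0,"grip":0.3},{"delta_pos":[0,0,0],"spin":0,"grip":0.3},{"delta_pos":[0,0,0],"spin":0,"grip":0.3}]'
```

```text
clock: 16.67
tool_pos: [524.9, 256.4, 36.6]
tcp_rot: [2.131, 2.308, 0.001]
ft_force: [0.3, -0.5, -1.7]
grip_width: 34.1
grasp_force: 59.8
```

```bash
cat >> h.py <<'E'
A=np.array([[np.cos(1.651),-np.sin(1.651)],[np.sin(1.651),np.cos(1.651)]]); o=np.array([647.85,93.7])-A@[-100,-110]
def asc(name,p,du,dv,step=1,lv=(50,75,110)):
    c=cam(name); g=cv2.cvtColor(c['img'],cv2.COLOR_BGR2GRAY); u,v=map(int,w2px(c,p)); print('origin',u-du,v-dv)
    print('\n'.join(''.join('#' if q<lv[0] else '+' if q<lv[1] else '.' if q<lv[2] else ' ' for q in r) for r in g[v-dv:v+dv:step,u-du:u+du]))
def st():
    s=sensors.observe(); t=s['tool_pos']; print('tcp',(A.T@(t[:2]-o)).round(1),t[2].round(1),'F',(A.T@s['ft_force'][:2]).round(1),s['ft_force'][2].round(1),'M',s['torque'].round(2),s['clock'])
E
python3 -c "
from h import *
st(); asc('side',np.r_[A@[-90,0]+o,40],22,14)"
```

```text
tcp [72.  -0.5] 36.6 F [-0.5 -0.2] -1.7 M [ 0.06 -0.03  0.03] 16.6667
origin 189 189
                                            
                                            
                                            
                                            
                                            
                                            
                                            
                                            
                                            
...                                         
....                                        
++... .                                     
++.+.....                                   
++++.+....                                  
.++....+...            .                    
............         ...                    
...........        ...                      
.. ......         ++.                       
.     ..        .+++.      .                
.              .+++..     .                 
.            .++++++...   .  .              
.             ++++...... ....      .        
              .+++.........      ..         
           . . ++.........      ...         
             .+..........      ..           
            ............     ...            
          . ..........      ..              
          .......          ..
```

The ring carries only about half the weight, so the spring is pivoting on the pin as intended. I'll lift on.

```bash
python3 -m pendant '[{"delta_pos":[0,0,-0.3],"spin":0,"grip":0.3},{"delta_pos":[0,0,-0.3],"spin":0,"grip":0.3},{"delta_pos":[0,0,-0.3],"spin":0,"grip":0.3},{"delta_pos":[0,0,-0.3],"spin":0,"grip":0.3},{"delta_pos":[0.2,0,0],"spin":0,"grip":0.3},{"delta_pos":[0.2,0,0],"spin":0,"grip":0.3},{"delta_pos":[0,0,0],"spin":0,"grip":0.3},{"delta_pos":[0,0,0],"spin":0,"grip":0.3}]'; python3 -c "
from h import *
st()"
```

```text
clock: 17.38
tool_pos: [524.3, 260.1, 48.0]
tcp_rot: [2.131, 2.309, -0.001]
ft_force: [0.8, -4.0, -2.9]
grip_width: 34.0
grasp_force: 59.9
tcp [75.8 -0.2] 48.0 F [-4.  -0.5] -2.9 M [-0.59 -0.07  0.02] 17.3833
```

```bash
python3 -m pendant '[{"delta_pos":[0.3,0,0],"spin":0,"grip":0.3},{"delta_pos":[0.3,0,0],"spin":0,"grip":0.3},{"delta_pos":[0.3,0,0],"spin":0,"grip":0.3},{"delta_pos":[0.3,0,0],"spin":0,"grip":0.3},{"delta_pos":[0,0,0],"spin":0,"grip":0.3},{"delta_pos":[0,0,0],"spin":0,"grip":0.3}]'; python3 -c "
from h import *
st()"
```

```text
clock: 17.88
tool_pos: [523.1, 271.6, 47.8]
tcp_rot: [2.13, 2.309, -0.003]
ft_force: [1.2, -7.7, -3.1]
grip_width: 34.3
grasp_force: 59.9
tcp [87.3  0.1] 47.8 F [-7.7 -0.6] -3.1 M [-1.15 -0.18  0.03] 17.8833
```

```bash
python3 -m pendant '[{"delta_pos":[0.3,0,0],"spin":0,"grip":0.3},{"delta_pos":[0.3,0,0],"spin":0,"grip":0.3},{"delta_pos":[0.3,0,0],"spin":0,"grip":0.3},{"delta_pos":[0.3,0,0],"spin":0,"grip":0.3},{"delta_pos":[0.2,0,0],"spin":0,"grip":0.3},{"delta_pos":[0,0,0],"spin":0,"grip":0.3},{"delta_pos":[0,0,0],"spin":0,"grip":0.3}]'; python3 -c "
from h import *
st()
s=sensors.observe(); asc('wrist',s['tool_pos']+np.array([0,0,6]),50,40,2)"
```

```text
clock: 18.47
tool_pos: [521.6, 284.6, 47.5]
tcp_rot: [2.129, 2.309, -0.006]
ft_force: [1.3, -12.0, -4.5]
grip_width: 33.8
grasp_force: 60.0
tcp [100.4   0.5] 47.5 F [-12.1  -0.3] -4.5 M [-1.74 -0.29  0.08] 18.4667
origin 206 219
     ..................................++++++++++++++++++++++++++++++++++++++.                      
     .................................++#++++++++++++++++++++++++++++++++++++.                      
      ................................+##+++++++++++.......++++++++++++++++++.                      
     .................................+#++++++++++...       ....++++#+++++++..                      
      ................................+#+..++++++++++.+++++++++++++#++++++++.                       
      ................................+.   .+++++++++++++++++++++++++#++++++.                       
      ...............................+.    ++###############++++++++++++++++.                       
      .............................+################################+++++++..                       
      .+.......................+#################+++++#########
[... 2468 characters left out ...]
#########+......+++++########++...+##+++++++++++++++++++++++##########++++.....+...+##########
###############.........+++++##########+###++++++++++++++++++#############++++.....+..   .##########
##############+...........++++###########################################++++.....+..    .+#########
##############..............+++++####################################++++++........       .#########
#############+..................+++++#############################+++++..........         .#########
#############+.....................+++++++++##############+#++++++++.......++.             +########
#############...........................++++++++++++++++++++++++.......++++++.             .########
```

The head lies well inside the ring. I'll lower it.

```bash
python3 -m pendant '[{"delta_pos":[0.08,0.05,0],"spin":0,"grip":0.3},{"delta_pos":[0,0,0.3],"spin":0,"grip":0.3},{"delta_pos":[0,0,0.3],"spin":0,"grip":0.3},{"delta_pos":[0,0,0.3],"spin":0,"grip":0.3},{"delta_pos":[0,0,0.3],"spin":0,"grip":0.3},{"delta_pos":[0,0,0],"spin":0,"grip":0.3}]'; python3 -c "
from h import *
st()"
```

```text
clock: 19.02
tool_pos: [521.8, 285.1, 35.1]
tcp_rot: [2.13, 2.309, -0.007]
ft_force: [0.7, -11.7, -2.1]
grip_width: 34.1
grasp_force: 60.0
tcp [100.9   0.3] 35.1 F [-11.7   0.2] -2.1 M [-1.85 -0.21  0.08] 19.0167
```

```bash
python3 -m pendant '[{"delta_pos":[0,0,0.3],"spin":0,"grip":0.3},{"delta_pos":[0,0,0.3],"spin":0,"grip":0.3},{"delta_pos":[0,0,0.2],"spin":0,"grip":0.3},{"delta_pos":[0,0,0.1],"spin":0,"grip":0.3},{"delta_pos":[0,0,0],"spin":0,"grip":0.3}]'; python3 -c "
from h import *
st()"
```

```text
clock: 19.43
tool_pos: [522.2, 285.6, 27.0]
tcp_rot: [2.13, 2.309, -0.005]
ft_force: [-0.5, -12.5, 4.5]
grip_width: 34.0
grasp_force: 60.7
tcp [ 1.013e+02 -1.000e-01] 27.0 F [-12.4   1.5] 4.5 M [-1.9   0.15 -0.1 ] 19.4333
```

Seated on the shoulder. I'll ease back, release and retreat.

```bash
python3 -m pendant '[{"delta_pos":[-0.3,0,0],"spin":0,"grip":0.3},{"delta_pos":[-0.3,0,0],"spin":0,"grip":0.3},{"delta_pos":[0,0,0],"spin":0,"grip":0.3},{"delta_pos":[0,0,0],"spin":0,"grip":0.65},{"delta_pos":[0,0,0],"spin":0,"grip":0.65},{"delta_pos":[0,0,0],"spin":0,"grip":0.65},{"delta_pos":[0,0,0],"spin":0,"grip":0.65},{"delta_pos":[0,0,-1],"spin":0,"grip":0.65},{"delta_pos":[0,0,-2],"spin":0,"grip":0.65},{"delta_pos":[0,0,-3],"spin":0,"grip":0.65},{"delta_pos":[0,0,-3],"spin":0,"grip":0.65},{"delta_pos":[-2,0,-3],"spin":0,"grip":0.65},{"delta_pos":[-2,0,0],"spin":0,"grip":0.65},{"delta_pos":[0,0,0],"spin":0,"grip":0.65}]'; python3 -c "
from h import *
st()
asc('wrist',np.r_[A@[95,0]+o,45],36,36,2)
asc('side',np.r_[A@[-90,0]+o,40],22,14)
asc('top',np.r_[A@[-80,0]+o,40],22,10)
t=np.load('pics/top.npz');print(w2px(t,np.r_[A@[-100,0]+o,34]))"
```

```text
clock: 20.6
tool_pos: [527.8, 239.6, 150.2]
tcp_rot: [2.13, 2.306, 0.005]
ft_force: [0.0, -0.6, -0.3]
grip_width: 55.7
grasp_force: 0.0
tcp [55. -2.] 150.2 F [-0.6  0. ] -0.3 M [ 0.01 -0.01  0.01] 20.6
origin 218 99
   ....  ....       ..+++++. .++++++++++++++++++++...++++++++...........
   .... ..+          ...++.  .+++++++++++++++++++#+...++++#++++.........
   .......          .......  .++++++++++++#+#++###+.....#++#+#+.........
   ......          .......   .+++++++++++++#+++##+......+++++#+.........
   .......        ....      .+#++++++++++++++++##+......+#++++..........
   ....  .        ....   .. .++++++++++#++++++++#+... .+++++++..........
   .... ...      ......+++. .++##############+#+++......+++##+..........
   ....  .....   ..++##+++.+######################.. ..+#+#+++..........
   .... ..........+###############################+...++#+#++...........
   ...............+######+#####+..       .++######++###++++++.. .. .....
   .+..............+#+++++###.               +####+.+++###+#+...........
   ..............+##+.++++#+                   .##.....+#++.............
   .....
[... 3296 characters left out ...]
...    
...................+###.           .....    
...................++++.           .....    
...................++##.           .....    
... .........+......+##+.   ...    ......   
...........+........++++...++++    ......   
 +.##+.......+.......+..++++++#.   ......   
 . ##. . ...+........++++...++.    ......   
 . +#. . +..+....+.+.##+.          ......   
 . +#+ . +...++++++++##+.          . ....   
....##....+.+###########.             ...   
+...##+...++++++++++####.              ..   
+.+.+++.+.+.+..+...+++++. ......++.    ..   
.++..+.....+...+...++...+++++...+++.  ...   
....+........+...+.+.++....+....+.++.....   
(np.float64(231.4820065046877), np.float64(163.4468077212187))
```

```bash
python3 - <<'E'
from h import *
c=np.load('pics/side.npz')
for z in(38,42.5,50): print('bend',z,np.round(w2px(c,np.r_[A@[-104,0]+o,z]),1),'hbtop',np.round(w2px(c,np.r_[A@[-62,0]+o,z+12]),1))
w=np.load('pics/wrist.npz')
for n,x,z in(('post',100,52),('neck',100,40),('eye',93,36),('eye',100,36),('front in',106,36),('front out',112,36),('back in',80,36),('back out',74,36),('eb',57,48)): print(n,x,np.round(w2px(w,np.r_[A@[x,0]+o,z]),1))
for y in (-19,-13,13,19): print('side',y,np.round(w2px(w,np.r_[A@[93,y]+o,36]),1))
g=cv2.cvtColor(c['img'],cv2.COLOR_BGR2GRAY); print(g[199:214,198:224])
E
```

```text
bend 38 [214.1 201.5] hbtop [204.7 205.3]
bend 42.5 [214.  200.3] hbtop [204.5 204.1]
bend 50 [213.9 198.4] hbtop [204.3 202.2]
post 100 [253.9 130.3]
neck 100 [254.  128.1]
eye 93 [254.1 136.7]
eye 100 [254.1 127.4]
front in 106 [254.  119.4]
front out 112 [254.  111.2]
back in 80 [254.2 153.5]
back out 74 [254.2 161.1]
eb 57 [254.2 186.4]
side -19 [279.  136.7]
side -13 [271.1 136.7]
side 13 [237.1 136.7]
side 19 [229.2 136.7]
[[245 249 249 250 250 250 249 250 249 249 248 243 237 234 230 227 225 226
  226 228 227 227 226 226 226 227]
 [212 237 245 249 249 249 250 250 250 250 249 249 250 247 242 236 231 227
  227 228 228 228 228 225 226 226]
 [113 152 213 239 249 250 249 250 250 250 249 248 245 235 239 247 243 237
  230 229 227 227 229 226 224 224]
 [103 113 113 160 233 239 240 247 251 249 246 235 174 149 171 236 244 246
  242 235 232 228 227 225 224 223]
 [ 93 101 108 109 121 161 176 226 246 243 232 181 131 125  97 158 231 247
  247 247 241 226 228 226 226 224]
 [ 72  79  96 121 135 142 146 145 172 207 171 139 106  85  90 151 227 246
  246 241 229 203 225 228 228 227]
 [ 83  92 108
[... 268 characters left out ...]
40 228 159
  102 114 143 222 246 248 221 202]
 [144 145 136 139 138 129 124  69  73  71  78 110 111 147 204 192 137 106
  111 123 145 210 220 232 170 168]
 [161 123 158 120 122  95  71  74  73  73  76 107 103 109 112 111 112 104
  107 117  85 130 143 124 143 154]
 [132 173 180 121  83  69  72  71  73  73  73  79  90 100 104 109 101  86
   83 105 110 143 137 137 130 114]
 [151 203 171 153  90  70  71  70  73  72  80  83  79  77  88  98  86  80
  108 142 137 140 137 115 103  81]
 [169 150 213 112 120  68  72  73  76  86  94  95  84  85  79  76  81 110
  142 137 140 131 118  82  83  98]
 [149 156 118 129 105  72  71  74  80  93  93  89  89  93  80 104 110 139
  142 140 133 110  83  90 134 148]]
```

The pin bar is down on the lever at its stop and the ring sits around the neck below the head at x ≈ 94.6, within the allowed 10 mm. The arm is clear, so I'll hand it in.

```bash
python3 -c "
from h import *
print(workorder.close_job())"
```

```text
the job is handed in; nothing more can be done
None
```

I handed the job in with the pin hooked in the lever, the lever at its stop, the eye under the post's head and the gripper clear; the pin slipped out once on the way and I re-hooked it, and the station returned no verdict.

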